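Set out the weighing place

TASK

Set out the weighing place: stand the beaker in the middle of the balance pan, and the squat jar on the worktop halfway between the balance and the crucible case, level with their middles. Stand the vial straight behind the jar and the larger check weight straight in front of it (front and back as the balance has them, its display being at the front, toward you), all three midway between balance and case, with a gap of about 4 cm between the jar and each. Everything stands upright and the smaller check weight stays where it is.

Things in the scene. Friction and masses are not known exactly. Their poses are not given: they have to be found in the camera images.
- balance: compact laboratory balance, white flat case 150 mm deep (its x) x 120 mm wide (its y) x 32 mm high, fixed, round steel pan on top, dark display and keys along its front edge. Origin: centre of the underside; its x points from the display side (front) to the back, away from the robot, turned up to about 7 degrees from straight ahead; z up. A tall monitor stands at the right rear
- pan (a point): centre of the top face of the balance's round flat steel pan, 84 mm across, 40 mm above the worktop, 20 mm behind the middle of the balance. Does not give way
- crucible_case: closed crucible case, dark blue box with a clear lid over small white crucibles, 104 x 146 mm (114 mm with the lip and hinge), 42 mm high, fixed, its long side running away from the robot. It stands left or right of the balance, 295 to 310 mm from it centre to centre, level with it along the balance's own y. Origin: centre of the underside; its own y is the long side
- beaker: open clear glass beaker, empty, 42 mm across (45 mm at the rim), 58 mm high, loose, upright. Origin: centre of the underside, z up
- jar: squat white screw-cap jar, 48 mm across, 62 mm high, loose, upright; the widest of the closed containers. Origin: centre of the underside, z up
- vial: slim clear glass sample vial with a ribbed screw cap, 27 mm across, 61 mm high, loose, upright. Origin: centre of the underside, z up
- large_weight: larger of the two brass check weights: a cylinder with a knob on top, 23 mm across, 28 mm high, loose, upright. Origin: centre of the underside, z up
- small_weight: smaller of the two brass check weights, same form, 17 mm across, 21 mm high, loose, stays where it is. Origin: centre of the underside, z up

How it is judged:
At the end, for the whole second after the job is handed in: Beaker within 12 mm of the pan centre. Jar halfway between balance and case to 12 mm, within 20 mm of the balance's middle line. Vial behind, larger weight in front, each 25 to 55 mm clear of the jar and within 190 mm of both centres. All upright to 0.1 rad, at rest. Small weight moved under 15 mm (horizontal distance between beaker and pan below 0.012 m and z of beaker in the frame of pan between -0.003 and 0.004 m and horizontal distance between jar and balance below 0.168 m and horizontal distance between jar and crucible_case below 0.168 m and x of jar in the frame of balance between -0.02 and 0.02 m and horizontal distance between each of vial, large_weight and balance below 0.19 m and horizontal distance between each of vial, large_weight and crucible_case below 0.19 m and horizontal distance between vial and jar between 0.0625 and 0.0925 m and x of vial in the frame of balance between 0.045 and 0.11 m and horizontal distance between large_weight and jar between 0.0605 and 0.0905 m and x of large_weight in the frame of balance between -0.11 and -0.045 m and distance of small_weight from where it was at the start of the episode below 0.015 m and height (world z) of each of jar, vial, large_weight below 0.004 m and angle between each of beaker, jar, vial, large_weight's own z axis and vertical below 0.1 rad and linear speed of each of beaker, jar, vial, large_weight below 0.01 m/s); the robot touches nothing.
It fails at once if the smaller check weight was displaced by 30 mm or more (distance of small_weight from where it was at the start of the episode above 0.03 m).
It also fails if it takes over 128 s, if anything falls off the work surface, if the arm or the gripper's body presses on something with over 40 N, if the wrist force passes 120 N, or if a joint passes its speed limit or range.

ROBOT

A 6-joint arm with a two-finger parallel gripper is mounted at the origin on a cart in front of the work surface, level with it; the furniture and walls round the work are solid. World frame = base frame: x ahead of the robot, y to its left, z up, the work surface at z = 0. Lengths are in m, angles in rad, forces in N, time in s.
With the tool pointing down it reaches from about 0.25 to 0.775 m from the base axis. Payload 4 kg.
Tool frame: the origin (TCP) lies at the very end of the fingers, on their centre line; the grasp point (between the pads) lies 19 mm behind it (robot.pinch_z is the distance from the TCP to the grasp point, in m); z points along the fingers, y is the line along which they close (so a half turn about z gives the same grasp; the last joint's range is limited). The gripper opens to 94 mm and grips with 3 to 60 N. Pads are 16 mm wide; open, the fingers measure 119 mm over their backs; the gripper's body (75 mm by 177 mm) begins 78 mm behind the grasp point.
Start: joints at [1.029, 0.087, 1.371, -0, 1.684, -0.103], TCP at [0.234, 0.498, 0.206] pointing down, gripper open.
Joint ranges: [-3.1, 3.1], [-0.76, 2.03], [0.27, 2.55], [-1.08, 4.22], [0.17, 2.65], [-2.57, 2.57]. Speed limits (rad/s): [2.79, 2.79, 3.14, 3.14, 3.14, 3.14].

INTERFACE

Orientations are given as [roll, pitch, yaw] about the fixed x, y, z axes, in that order (R = Rz(yaw) Ry(pitch) Rx(roll)).
In Python, from bench import robot gives the robot as it stands.
- The arm moves only by the tool arm_command, never from a script. Its argument "targets" is one flat list of numbers, 7 for each row, row after row: the turn, a rotation vector about the tool's x, y, z in degrees, then the shift along the tool's x, y, z in mm, then the closure, from -1 (fully open) to 1 (shut). In form: [ax, ay, az, x, y, z, hand, ax, ay, az, x, y, z, hand, ...]. A call has 1 to 20 rows; each row is the pose to reach, as a shift and turn from the pose commanded when the call began, along the tool's axes at that moment; what a row does not reach only later rows make up. A row lasts 1/10 s, in which the tool goes at most 50 mm and 8.59 degrees, less where a joint would pass 70% of its speed; a pose out of reach is approached as far as the arm can. A call with a gripper value outside its range is refused whole. The fingers move at their own pace and stop on an object; the grip force is fixed at half the most. Time passes only in rows, so rows that repeat a pose let the fingers close. It gives the time, the measured TCP pose, the force, the opening and the grip force at its end, in the units of the state.
- robot.get_obs(): the state, without advancing time (a new reading comes with each control period).
- robot.snapshot(name): name is "side" or "top"; returns a dict with "color" (400x640x3 uint8, red, green, blue), "range_z" (400x640 float32, m along the optical axis (not along the pixel's ray), 0 where there is no reading), "fx", "fy", "cx", "cy" (pixels), "dist_coeffs" ([k1, k2, p1, p2, k3] as OpenCV has them; the pictures are not rectified), "T" (4x4, takes a point from camera to world coordinates). Camera axes: x right, y down, z forward; pixel columns grow to the right and rows downward; lengths in m; the calibration is good to about 2 mm. A picture is of the moment at which its call begins.
- robot.close_job(): hands the job in; it is judged then, once.
The state is a dict: "time": time; "joint_positions": joint angles; "qvel": joint speeds; "joint_torque": joint torques, N m; "tool_pos": TCP position; "ee_rot": TCP orientation; "wrist_force": force on the tool from outside, world axes, zero at the start; "wrist_torque": the same for the moment, N m; "width": finger opening in m; "finger_force": force on a finger pad.
Only numpy, scipy, OpenCV 4.12 (cv2) and the standard library are available. Lean on these libraries where they do the work, as an engineer would, in place of code of your own. Each camera call takes 0.05 s, during which the arm holds its last target. There are 200 camera calls.

## Working session

There is one attempt and no reset: what is moved stays moved. The work goes in short steps, Python scripts to look and compute and a tool call to move; the robot and the scene stay as the last step left them, time stands still between calls to the robot, and variables do not carry over. Pictures are saved under pics/ and viewed, at most 14 in all, crops included, and the job is handed in when it is done.

Besides the shell and the picture viewer there is one more tool, called after "Emit:" as name(argument=value, ...) on one line, values as JSON. arm_command: Moves the arm, as the interface text tells. Its arguments: {"type":"object","properties":{"targets":{"type":"array"}},"required":["targets"]}

```bash
mkdir -p pics
python3 - <<'E'
from bench import robot
import cv2,numpy as np,pickle
o=robot.get_obs();print(o)
for n in("top","side"):
    s=robot.snapshot(n);pickle.dump(s,open(f"{n}.pkl","wb"))
    cv2.imwrite(f"pics/{n}0.png",s["color"][...,::-1])
    print(n,s["fx"],s["fy"],s["cx"],s["cy"],s["dist_coeffs"],np.round(s["T"],4).tolist())
E
```

```text
{'time': 0.0, 'joint_positions': array([ 1.02889910e+00,  8.79776926e-02,  1.37226204e+00,  7.31489454e-07,
        1.68359024e+00, -1.03076343e-01]), 'qvel': array([-0.00140485,  0.00207171, -0.00023876,  0.00174903, -0.00019264,
        0.00132185]), 'joint_torque': array([ 1.83448428e-03, -3.40162146e+01, -3.02440774e+01,  7.19702756e-02,
        3.26867716e-02, -1.84939504e-04]), 'tool_pos': array([0.23338608, 0.49741808, 0.20428783]), 'ee_rot': array([-3.13936728e+00, -2.30929993e-04,  2.70277159e+00]), 'wrist_force': array([ 0.56719285, -0.47404574,  0.55219635]), 'wrist_torque': array([-0.01718372,  0.03164105,  0.01602435]), 'finger_force': 0.0, 'width': 0.09336657289045083}
top 490.33850749980803 490.33850749980803 313.96133854483935 192.86943711568458 [0.01405028 0.         0.         0.         0.        ] [[0.0193, -0.9959, 0.0881, 0.3799], [-0.9997, -0.0177, 0.0196, 0.0382], [-0.0179, -0.0885, -0.9959, 1.2923], [0.0, 0.0, 0.0, 1.0]]
side 511.2223988035802 511.2223988035802 313.03844365417626 193.92867506987815 [-0.08421435  0.          0.          0.          0.        ] [[0.7419, -0.425, 0.5186, -0.264], [-0.6703, -0.4497, 0.5903, -0.7854], [-0.0176, -0.7856, -0.6185, 0.9292], [0.0, 0.0, 0.0, 1.0]]
```

View pics/top0.png

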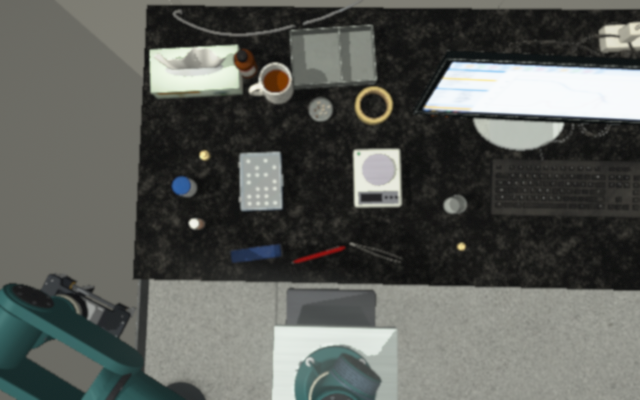

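View pics/side0.png

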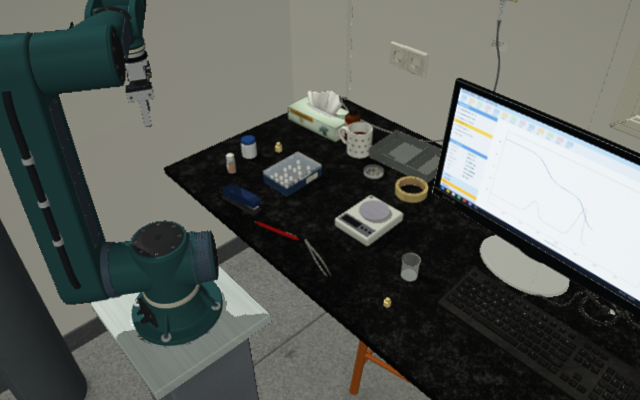

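The top view shows the jar at (183,187), vial at (196,224), brass weights at (205,155) and (461,246), and beaker at (455,205). The case is at (261,181), the balance at (378,178) and the pan at (380,169).

```bash
cat > h.py <<'E'
import cv2,numpy as np,pickle
from bench import robot
def snap(n):
    s=robot.snapshot(n);s["K"]=np.array([[s["fx"],0,s["cx"]],[0,s["fy"],s["cy"]],[0,0,1.]]);return s
def onplane(s,uv,z):
    uv=np.asarray(uv,float).reshape(-1,1,2)
    n=cv2.undistortPoints(uv,s["K"],np.array(s["dist_coeffs"],float)).reshape(-1,2)
    d=np.c_[n,np.ones(len(n))]@s["T"][:3,:3].T;c=s["T"][:3,3]
    return (c+d*((z-c[2])/d[:,2])[:,None])[:,:2]
def blobs(s,lo,hi,box,amin=5):
    u0,v0,u1,v1=box;h=cv2.cvtColor(s["color"],cv2.COLOR_RGB2HSV)
    m=cv2.inRange(h,np.array(lo),np.array(hi));k=np.zeros_like(m);k[v0:v1,u0:u1]=m[v0:v1,u0:u1]
    cs=cv2.findContours(k,cv2.RETR_EXTERNAL,cv2.CHAIN_APPROX_NONE)[0]
    return k,sorted([c for c in cs if cv2.contourArea(c)>=amin],key=cv2.contourArea)[::-1]
def cen(k):
    M=cv2.moments(k,True);return (M["m10"]/M["m00"],M["m01"]/M["m00"]),M["m00"]
E
python3 - <<'E'
from h import *
t=snap("top");s=snap("side")
def tile(s,u,v,w=30,sz=266):
    return cv2.resize(s["color"][v-w:v+w,u-w:u+w,::-1],(sz,sz),interpolation=cv2.INTER_NEAREST)
rows=[np.hstack([tile(t,190,187,42),tile(t,458,225),tile(t,380,178,40)]),np.hstack([tile(s,255,155,36),tile(s,400,285,32),tile(t,261,181,36)])]
cv2.imwrite("pics/m1.png",np.vstack(rows))
# balance
k,c=blobs(t,(0,0,140),(179,60,255),(340,140,415,215))
r=cv2.minAreaRect(c[0]);print("bal",r);P=onplane(t,cv2.boxPoints(r),.032);print(P.round(4),P.mean(0))
for n,box in(("A",(195,145,215,165)),("B",(450,236,472,258))):
    k,c=blobs(t,(12,60,80),(35,255,255),box);p,a=cen(k);print(n,p,a,onplane(t,p,.014))
for n,box in(("A",(265,138,290,156)),("B",(375,290,400,312))):
    k,c=blobs(s,(10,60,60),(35,255,255),box);p,a=cen(k);print("side",n,p,a,onplane(s,p,.013))
k,c=blobs(t,(100,120,50),(125,255,255),(165,170,205,205));p,a=cen(k);print("jarcap",p,a,onplane(t,p,.058))
k,c=blobs(t,(0,0,150),(179,90,255),(185,214,210,235));p,a=cen(k);print("vial",p,a,onplane(t,p,.058))
E
```

```text
bal ((376.5, 177.5), (57.0, 47.0), 90.0)
[[ 0.6076 -0.0362]
 [ 0.6095 -0.1578]
 [ 0.4615 -0.1584]
 [ 0.4593 -0.038 ]] [ 0.53449001 -0.09761817]
A (203.9090909090909, 154.92929292929293) 99.0 [[0.58855459 0.35630429]]
B (461.0, 246.11940298507463) 67.0 [[ 0.36209533 -0.31800171]]
side A (278.030303030303, 147.0151515151515) 66.0 [[0.58770993 0.35325211]]
side B (386.625, 302.09722222222223) 72.0 [[ 0.35847722 -0.32331044]]
jarcap (180.1833910034602, 184.9031141868512) 289.0 [[0.50340569 0.4027952 ]]
vial (193.4814814814815, 223.1851851851852) 81.0 [[0.40696515 0.36490212]]
```

View pics/m1.png

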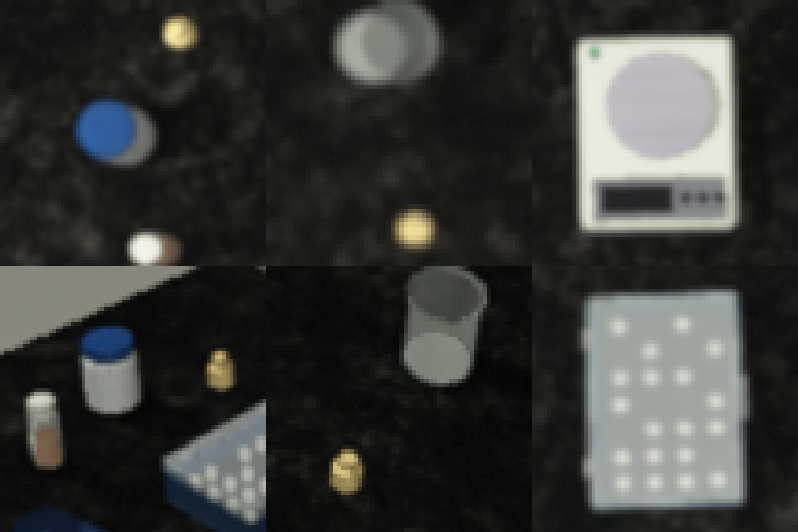

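Weight A at (204,155) is the larger one, 99 px against 67 px. The beaker's base circle is at about (451.7,205.2) and its rim at (458.2,204.7).

Run:
```python
from h import *
t=snap("top");s=snap("side")
print("beaker base",onplane(t,(451.7,205.2),.001),"rim",onplane(t,(458.2,204.7),.058))
h=cv2.cvtColor(t["color"],cv2.COLOR_RGB2HSV)
print("hsv pan",h[169,380],"bal",h[187,357],"case",h[200,247],h[190,250],"tbl",h[180,320],"monshade",h[230,320])
def top_rect(lo,hi,box,z,n):
    k,c=blobs(t,lo,hi,box); k=cv2.morphologyEx(k,cv2.MORPH_OPEN,np.ones((5,5)))
    c=max(cv2.findContours(k,cv2.RETR_EXTERNAL,cv2.CHAIN_APPROX_NONE)[0],key=cv2.contourArea)
    P=onplane(t,c.reshape(-1,2).astype(float),z)*1000
    r=cv2.minAreaRect(P.astype(np.float32));print(n,r)
    return r
top_rect((0,0,140),(179,60,255),(340,140,415,215),.032,"bal")
top_rect((80,10,90),(125,120,255),(232,145,292,216),.042,"case")
k,c=blobs(t,(115,12,120),(170,60,225),(355,145,402,190));p,a=cen(k);print("pan",p,a,onplane(t,p,.040))
e=cv2.minEnclosingCircle(max(c,key=cv2.contourArea));print(e,onplane(t,e[0],.04))
# depth points
k,c=blobs(t,(0,0,70),(179,255,255),(436,190,475,220));print("bk",cv2.boundingRect(c[0]))
```

```text
beaker base [[ 0.46812666 -0.29823288]] rim [[ 0.46578681 -0.29955856]]
hsv pan [140   8 191] bal [ 35  12 235] case [ 54   8 168] [ 53   6 163] tbl [30 23 22] monshade [23 23 44]
bal ((535.1029663085938, -98.3691635131836), (147.81869506835938, 120.30975341796875), 1.9673047065734863)Traceback (most recent call last):
  File "<stdin>", line 13, in <module>
  File "<stdin>", line 8, in top_rect
ValueError: max() iterable argument is empty
```

Run:
```python
from h import *
t=snap("top")
def top_rect(lo,hi,box,z,n):
    k,c=blobs(t,lo,hi,box); k=cv2.morphologyEx(k,cv2.MORPH_OPEN,np.ones((7,7)))
    c=max(cv2.findContours(k,cv2.RETR_EXTERNAL,cv2.CHAIN_APPROX_NONE)[0],key=cv2.contourArea)
    print(n,cv2.minAreaRect((onplane(t,c.reshape(-1,2).astype(float),z)*1000).astype(np.float32)))
top_rect((0,0,90),(179,120,255),(225,140,295,222),.042,"case")
k,c=blobs(t,(115,4,120),(170,60,225),(355,145,402,190));p,a=cen(k);print("pan",p,a,onplane(t,p,.040))
```

```text
case ((520.1677856445312, 200.81057739257812), (152.1427001953125, 110.83311462402344), 1.8816126585006714)
pan (377.54341736694676, 169.109243697479) 714.0 [[ 0.55488157 -0.09932821]]
```

Emit:
arm_command(targets=[0,0,-4,-20,2,0,-1,0,0,-8,-60,6,0,-1,0,0,-13,-105,10,0,-1,0,0,-18,-150,15,0,-1,0,0,-22,-195,19,0,-1,0,0,-25,-240,24,20,-1,0,0,-25,-270,27,40,-1,0,0,-25,-284,28,60,-1,0,0,-25,-284,28,90,-1,0,0,-25,-284,28,100,-1,0,0,-25,-284,28,100,-1,0,0,-25,-284,28,100,-1])

```text
time: 1.55
tool_pos: [0.5028, 0.4032, 0.1067]
ee_rot: [3.141, 0.001, 3.14]
wrist_force: [0.5, -0.7, 0.3]
width: 0.0937
finger_force: 0.0
```

```bash
cat >> h.py <<'E'
def go(x,y,z,yaw=np.pi,cmd=None):
    o=robot.get_obs();p,r=o["tool_pos"],o["ee_rot"];print("t",o["time"],"tcp",p.round(4),"rot",r.round(4),"w",o["width"],"q6",o["joint_positions"][5].round(2))
    from scipy.spatial.transform import Rotation as R
    M=R.from_euler("xyz",r);d=M.inv().apply(np.array([x,y,z])-p)*1000
    print("shift",d.round(1),"turn",np.degrees((M.inv()*R.from_euler("xyz",[np.pi,0,yaw])).as_rotvec()).round(2))
E
python3 - <<'E'
from h import *
go(.503,.403,.014)
s=snap("side");cv2.imwrite("pics/s1.png",cv2.resize(s["color"][90:240,160:360,::-1],(800,600)))
E
```

```text
t 1.55 tcp [0.5028 0.4032 0.1067] rot [3.1406e+00 1.3000e-03 3.1398e+00] w 0.09373477959053318 q6 -0.98
shift [-0.1 -0.3 92.7] turn [ 0.06  0.07 -0.1 ]
```

View pics/s1.png

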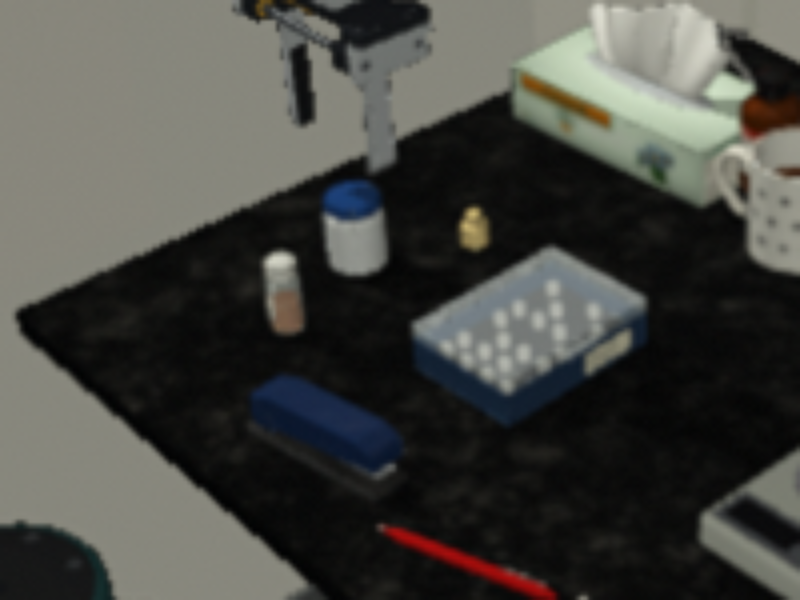

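The gripper hangs over the jar, with the fingers straddling the cap at crop (355,195). Next I'll descend and grip it.

Emit:
arm_command(targets=[0,0,0,0,0,20,-1,0,0,0,0,0,45,-1,0,0,0,0,0,70,-1,0,0,0,0,0,85,-1,0,0,0,0,0,92,-1,0,0,0,0,0,92,-1,0,0,0,0,0,92,1,0,0,0,0,0,92,1,0,0,0,0,0,92,1,0,0,0,0,0,92,1,0,0,0,0,0,92,1,0,0,0,0,0,92,1,0,0,0,0,0,92,1,0,0,0,0,0,92,1])

```text
time: 3.0
tool_pos: [0.5028, 0.4023, 0.0136]
ee_rot: [-3.141, 0.0, 3.139]
wrist_force: [-0.4, -0.6, 1.2]
width: 0.047
finger_force: 30.0
```

Run:
```python
from h import *
go(.5287,.0515,.11)
s=snap("side")
print("cap side",onplane(s,(248.6,138.6),.061),"vialcap",onplane(s,(230.3,155),.06),"bk rim",onplane(s,(411.5,258.5),.058))
```

```text
t 3.0 tcp [0.5028 0.4023 0.0136] rot [-3.1412e+00  2.0000e-04  3.1391e+00] w 0.047001073269869464 q6 -0.98
shift [ -26.8 -350.8  -96.2] turn [-0.02  0.01 -0.15]
cap side [[0.50592809 0.39771322]] vialcap [[0.40962351 0.36171753]] bk rim [[ 0.47025516 -0.29823852]]
```

Emit:
arm_command(targets=[0,0,0,0,0,-15,1,0,0,0,0,0,-45,1,0,0,0,0,0,-75,1,0,0,0,-2,-15,-95,1,0,0,0,-4,-40,-100,1,0,0,0,-8,-75,-100,1,0,0,0,-11,-115,-100,1,0,0,0,-14,-155,-100,1,0,0,0,-17,-195,-100,1,0,0,0,-20,-235,-100,1,0,0,0,-22,-275,-100,1,0,0,0,-24,-310,-100,1,0,0,0,-25,-335,-100,1,0,0,0,-25,-351,-90,1,0,0,0,-25,-351,-65,1,0,0,0,-25,-351,-40,1,0,0,0,-25,-351,-20,1,0,0,0,-25,-351,-10,1,0,0,0,-25,-351,-4,1,0,0,0,-25,-351,-4,1])

```text
time: 5.05
tool_pos: [0.5268, 0.0517, 0.0175]
ee_rot: [3.141, -0.0, 3.139]
wrist_force: [0.4, 0.2, -0.2]
width: 0.0469
finger_force: 30.0
```

Run:
```python
from h import *
go(.5267,.0515,.0136)
s=snap("side");cv2.imwrite("pics/s2.png",cv2.resize(s["color"][90:290,240:500,::-1],(780,600)))
```

```text
t 5.05 tcp [0.5268 0.0517 0.0175] rot [ 3.1414e+00 -2.0000e-04  3.1393e+00] w 0.04691867688587226 q6 -1.58
shift [ 0.1 -0.2  3.9] turn [ 0.01 -0.01 -0.13]
```

View pics/s2.png

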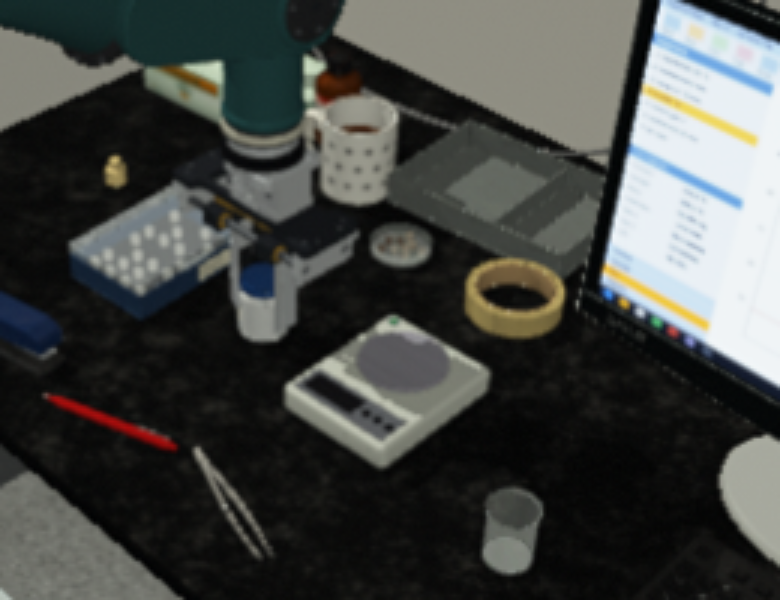

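The jar is held upright at crop (265,310), between the case and the balance. I'll lower it, release it and go to the vial.

Emit:
arm_command(targets=[0,0,0,0,0,4,1,0,0,0,0,0,4,1,0,0,0,0,0,4,-1,0,0,0,0,0,4,-1,0,0,0,0,0,4,-1,0,0,0,0,0,4,-1,0,0,0,0,0,-20,-1,0,0,0,0,0,-60,-1,0,0,0,0,0,-95,-1,0,0,0,8,20,-105,-1,0,0,0,23,60,-105,-1,0,0,0,38,100,-105,-1,0,0,0,55,145,-105,-1,0,0,0,72,190,-105,-1,0,0,0,90,235,-105,-1,0,0,0,105,275,-105,-1,0,0,0,115,300,-105,-1,0,0,0,119,312,-95,-1,0,0,0,119,312,-90,-1,0,0,0,119,312,-90,-1])

```text
time: 7.1
tool_pos: [0.4082, 0.3623, 0.1056]
ee_rot: [-3.139, -0.002, 3.139]
wrist_force: [-0.4, 0.1, 0.1]
width: 0.0938
finger_force: 0.0
```

Run:
```python
from h import *
go(.408,.364,.014)
```

```text
t 7.1 tcp [0.4082 0.3623 0.1056] rot [-3.1388e+00 -2.4000e-03  3.1386e+00] w 0.09378056285734508 q6 -0.95
shift [-0.1  2.  91.6] turn [-0.16 -0.14 -0.17]
```

Emit:
arm_command(targets=[0,0,0,0,0,20,-1,0,0,0,0,0,45,-1,0,0,0,0,0,70,-1,0,0,0,0,0,85,-1,0,0,0,0,0,92,-1,0,0,0,0,0,92,-1,0,0,0,0,0,92,1,0,0,0,0,0,92,1,0,0,0,0,0,92,1,0,0,0,0,0,92,1,0,0,0,0,0,92,1,0,0,0,0,0,92,1,0,0,0,0,0,92,1,0,0,0,0,0,92,1,0,0,0,0,0,92,1,0,0,0,0,0,92,1])

```text
time: 8.7
tool_pos: [0.4085, 0.3638, 0.0155]
ee_rot: [3.142, -0.0, 3.139]
wrist_force: [-0.4, 0.4, -0.0]
width: 0.026
finger_force: 30.0
```

Run:
```python
from h import *
go(.6055,.055,.115)
t=snap("top")
k,c=blobs(t,(100,120,50),(125,255,255),(290,160,350,205));p,a=cen(k);print("jarcap",p,a,onplane(t,p,.058))
```

```text
t 8.7 tcp [0.4085 0.3638 0.0155] rot [ 3.1416e+00 -1.0000e-04  3.1391e+00] w 0.025969564400171462 q6 -0.94
shift [-197.7 -308.3  -99.6] turn [ 0.   -0.01 -0.14]
jarcap (318.0072463768116, 177.1340579710145) 276.0 [[0.52933544 0.05298368]]
```

Emit:
arm_command(targets=[0,0,0,0,0,-15,1,0,0,0,0,0,-45,1,0,0,0,0,0,-75,1,0,0,0,-8,-12,-95,1,0,0,0,-25,-39,-100,1,0,0,0,-45,-70,-100,1,0,0,0,-67,-105,-100,1,0,0,0,-90,-140,-100,1,0,0,0,-112,-175,-100,1,0,0,0,-135,-210,-100,1,0,0,0,-157,-245,-100,1,0,0,0,-178,-277,-100,1,0,0,0,-192,-299,-100,1,0,0,0,-198,-308,-90,1,0,0,0,-198,-308,-65,1,0,0,0,-198,-308,-40,1,0,0,0,-198,-308,-20,1,0,0,0,-198,-308,-10,1,0,0,0,-198,-308,-4,1,0,0,0,-198,-308,-4,1])

```text
time: 10.75
tool_pos: [0.6054, 0.0559, 0.0192]
ee_rot: [3.141, -0.001, 3.14]
wrist_force: [-0.6, -0.8, -0.2]
width: 0.0263
finger_force: 30.0
```

Run:
```python
from h import *
go(.6065,.055,.0155)
```

```text
t 10.75 tcp [0.6054 0.0559 0.0192] rot [ 3.1413e+00 -8.0000e-04  3.1397e+00] w 0.026302883597691493 q6 -1.57
shift [-1.1 -0.9  3.7] turn [ 0.01 -0.05 -0.11]
```

Emit:
arm_command(targets=[0,0,0,-1,0,4,1,0,0,0,-1,0,4,1,0,0,0,-1,0,4,-1,0,0,0,-1,0,4,-1,0,0,0,-1,0,4,-1,0,0,0,-1,0,4,-1,0,0,0,-1,0,4,-1,0,0,0,0,0,-20,-1,0,0,0,0,0,-60,-1,0,0,0,0,0,-90,-1,0,0,0,1,20,-100,-1,0,0,0,4,60,-100,-1,0,0,0,7,100,-100,-1,0,0,0,9,145,-100,-1,0,0,0,12,190,-100,-1,0,0,0,14,235,-100,-1,0,0,0,16,275,-90,-1,0,0,0,17,299,-70,-1,0,0,0,17,299,-50,-1,0,0,0,17,299,-50,-1])

```text
time: 12.75
tool_pos: [0.5869, 0.3543, 0.065]
ee_rot: [-3.138, -0.007, 3.141]
wrist_force: [0.1, -0.7, -0.2]
width: 0.094
finger_force: 0.0
```

Run:
```python
from h import *
go(.588,.355,.005)
s=snap("side");t=snap("top")
cv2.imwrite("pics/s3.png",np.hstack([cv2.resize(s["color"][100:220,220:360,::-1],(400,343)),cv2.resize(t["color"][120:220,280:380,::-1],(343,343))]))
```

```text
t 12.75 tcp [0.5869 0.3543 0.065 ] rot [-3.138  -0.0069  3.1408] w 0.09404143286231573 q6 -1.11
shift [-1.5  0.9 60. ] turn [-0.21 -0.4  -0.04]
```

View pics/s3.png

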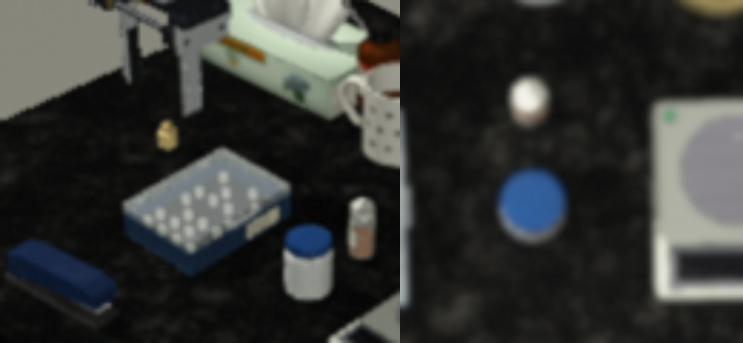

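The jar stands at crop (308,262) and the vial at (361,228), both upright and in line. The weight sits under the fingers at (167,135), so I'll descend.

Emit:
arm_command(targets=[0,0,0,-1,0,15,-1,0,0,0,-1,0,35,-1,0,0,0,-1,0,50,-1,0,0,0,-1,0,57,-1,0,0,0,-1,0,60,-1,0,0,0,-1,0,60,-1,0,0,0,-1,0,60,1,0,0,0,-1,0,60,1,0,0,0,-1,0,60,1,0,0,0,-1,0,60,1,0,0,0,-1,0,60,1,0,0,0,-1,0,60,1,0,0,0,-1,0,60,1,0,0,0,-1,0,60,1,0,0,0,-1,0,60,1,0,0,0,-1,0,60,1])

```text
time: 14.45
tool_pos: [0.5906, 0.3544, 0.0095]
ee_rot: [3.141, 0.0, 3.139]
wrist_force: [0.5, -0.1, 0.1]
width: 0.0212
finger_force: 30.0
```

Run:
```python
from h import *
go(.4535,.0485,.11)
```

```text
t 14.45 tcp [0.5906 0.3544 0.0095] rot [3.1414e+00 1.0000e-04 3.1391e+00] w 0.0212153106566309 q6 -1.11
shift [ 136.3 -306.3 -100.6] turn [ 0.01  0.   -0.14]
```

Emit:
arm_command(targets=[0,0,0,0,0,-15,1,0,0,0,0,0,-45,1,0,0,0,0,0,-75,1,0,0,0,5,-12,-95,1,0,0,0,17,-39,-100,1,0,0,0,31,-70,-100,1,0,0,0,46,-105,-100,1,0,0,0,62,-140,-100,1,0,0,0,77,-175,-100,1,0,0,0,92,-210,-100,1,0,0,0,108,-245,-100,1,0,0,0,122,-277,-100,1,0,0,0,131,-298,-100,1,0,0,0,135,-306,-90,1,0,0,0,135,-306,-65,1,0,0,0,135,-306,-40,1,0,0,0,135,-306,-20,1,0,0,0,135,-306,-10,1,0,0,0,135,-306,-4,1,0,0,0,135,-306,-4,1])

```text
time: 16.45
tool_pos: [0.4547, 0.0491, 0.0131]
ee_rot: [3.141, -0.001, 3.14]
wrist_force: [-1.2, -0.4, -0.1]
width: 0.0219
finger_force: 30.0
```

Run:
```python
from h import *
go(.4555,.0485,.0095)
s=snap("side");cv2.imwrite("pics/s4.png",cv2.resize(s["color"][130:250,250:410,::-1],(640,480)))
```

```text
t 16.45 tcp [0.4547 0.0491 0.0131] rot [ 3.1413e+00 -8.0000e-04  3.1395e+00] w 0.021925531191675375 q6 -1.59
shift [-0.8 -0.6  3.6] turn [ 0.01 -0.05 -0.12]
```

View pics/s4.png

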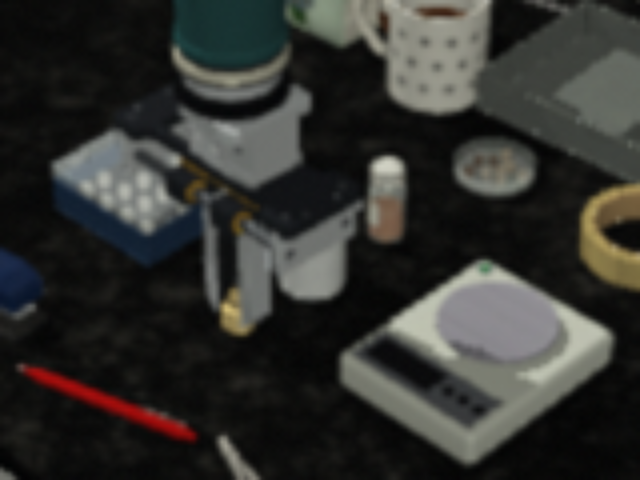

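The weight is held just above the worktop at crop (237,315), in front of the jar at (312,270). I'll release it and go to the beaker.

Emit:
arm_command(targets=[0,0,0,0,0,4,1,0,0,0,0,0,4,1,0,0,0,0,0,4,-1,0,0,0,0,0,4,-1,0,0,0,0,0,4,-1,0,0,0,0,0,4,-1,0,0,0,0,0,4,-1,0,0,0,0,0,-20,-1,0,0,0,0,0,-60,-1,0,0,0,0,0,-95,-1,0,0,0,-1,-20,-110,-1,0,0,0,-2,-60,-110,-1,0,0,0,-4,-105,-110,-1,0,0,0,-6,-150,-110,-1,0,0,0,-8,-195,-110,-1,0,0,0,-9,-240,-110,-1,0,0,0,-10,-280,-110,-1,0,0,0,-12,-320,-105,-1,0,0,0,-12,-348,-95,-1,0,0,0,-12,-348,-95,-1])

```text
time: 18.5
tool_pos: [0.4647, -0.3021, 0.1065]
ee_rot: [3.141, -0.003, 3.135]
wrist_force: [0.2, -0.3, -0.4]
width: 0.0942
finger_force: 0.0
```

Run:
```python
from h import *
go(.468,-.299,.012)
t=snap("top")
k,c=blobs(t,(12,60,80),(35,255,255),(305,190,335,225));p,a=cen(k);print("W",p,a,onplane(t,p,.014))
k,c=blobs(t,(0,0,150),(179,90,255),(305,130,335,164));p,a=cen(k);print("vial",p,a,onplane(t,p,.058))
k,c=blobs(t,(100,120,50),(125,255,255),(290,160,350,205));p,a=cen(k);print("jarcap",p,a,onplane(t,p,.058))
s=snap("side");cv2.imwrite("pics/s5.png",cv2.resize(s["color"][190:340,330:530,::-1],(800,600)))
```

```text
t 18.5 tcp [ 0.4647 -0.3021  0.1065] rot [ 3.1407e+00 -2.6000e-03  3.1348e+00] w 0.0941904807929907 q6 -2.24
shift [-3.6  3.1 94.5] turn [ 0.05 -0.15 -0.39]
W (318.61224489795916, 208.1122448979592) 98.0 [[0.45329982 0.05041567]]
vial (317.1034482758621, 147.72413793103448) 87.0 [[0.60471928 0.05669176]]
jarcap (318.25441696113074, 177.23321554770317) 283.0 [[0.52909324 0.05235264]]
```

View pics/s5.png

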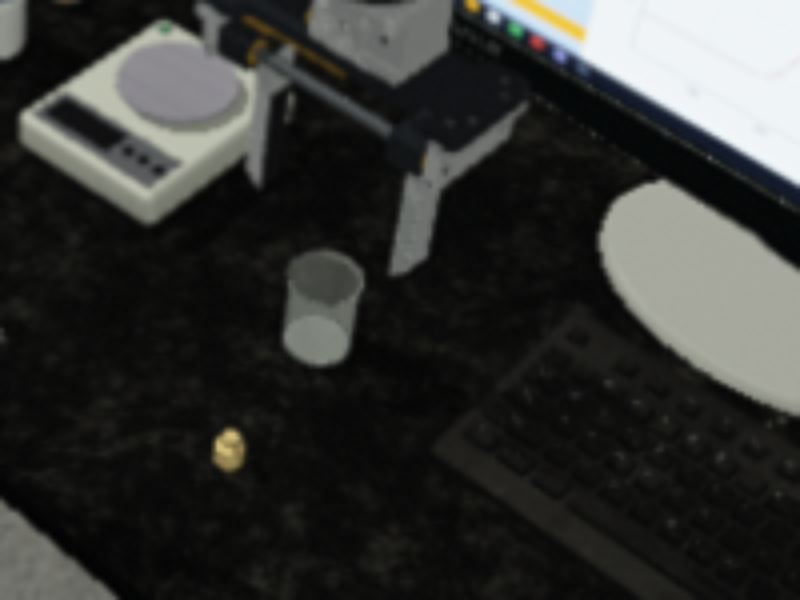

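The jar, weight and vial are all within limits, with spacings of about 76 mm. The beaker is at crop (322,310) between the finger lines, and nothing is in the way.

Emit:
arm_command(targets=[0,0,0,0,0,20,-1,0,0,0,0,0,45,-1,0,0,0,0,0,70,-1,0,0,0,0,0,85,-1,0,0,0,0,0,93,-1,0,0,0,0,0,93,-1,0,0,0,0,0,93,1,0,0,0,0,0,93,1,0,0,0,0,0,93,1,0,0,0,0,0,93,1,0,0,0,0,0,93,1,0,0,0,0,0,93,1,0,0,0,0,0,93,1,0,0,0,0,0,93,1])

```text
time: 20.0
tool_pos: [0.466, -0.2992, 0.0155]
ee_rot: [3.141, 0.0, 3.139]
wrist_force: [-1.0, 0.6, 0.4]
width: 0.0441
finger_force: 30.0
```

Run:
```python
from h import *
go(.556,-.1,.055)
```

```text
t 20.0 tcp [ 0.466  -0.2992  0.0155] rot [3.1414e+00 1.0000e-04 3.1391e+00] w 0.04412099691173584 q6 -2.24
shift [-89.5 199.5 -39.4] turn [ 0.01  0.01 -0.14]
```

Emit:
arm_command(targets=[0,0,0,0,0,-15,1,0,0,0,0,0,-45,1,0,0,0,0,0,-75,1,0,0,0,-5,12,-95,1,0,0,0,-17,38,-100,1,0,0,0,-32,70,-100,1,0,0,0,-48,105,-100,1,0,0,0,-64,140,-100,1,0,0,0,-78,172,-100,1,0,0,0,-87,193,-95,1,0,0,0,-90,200,-85,1,0,0,0,-90,200,-70,1,0,0,0,-90,200,-58,1,0,0,0,-90,200,-50,1,0,0,0,-90,200,-46,1,0,0,0,-90,200,-46,1,0,0,0,-90,200,-46,1])

```text
time: 21.7
tool_pos: [0.5566, -0.1001, 0.0618]
ee_rot: [-3.141, 0.001, 3.138]
wrist_force: [-0.0, 0.4, -0.1]
width: 0.0439
finger_force: 30.0
```

Run:
```python
from h import *
go(.556,-.1,.056)
s=snap("side");cv2.imwrite("pics/s6.png",cv2.resize(s["color"][150:270,300:460,::-1],(640,480)))
```

```text
t 21.7 tcp [ 0.5566 -0.1001  0.0618] rot [-3.1414e+00  7.0000e-04  3.1383e+00] w 0.04386578831712545 q6 -1.85
shift [0.6 0.1 5.8] turn [-0.01  0.04 -0.19]
```

View pics/s6.png

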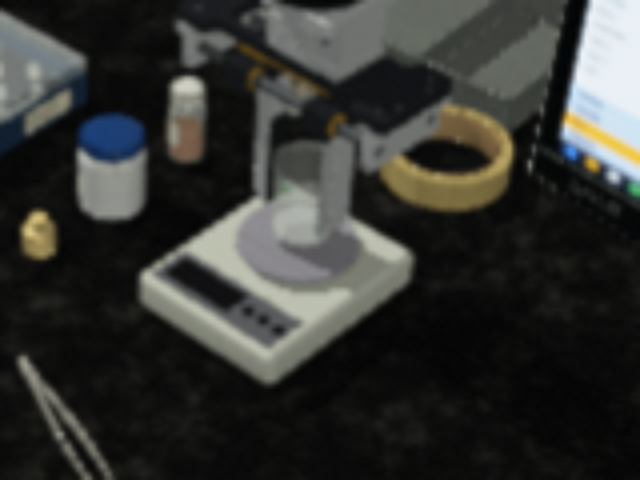

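The beaker hangs about 6 mm over the pan: its base is at crop (302,226) and the pan centre at (300,243). It sits about 3 mm too far back and to the left, so I'll nudge it, lower and release.

Emit:
arm_command(targets=[0,0,0,2,-2,2,1,0,0,0,2,-2,4,1,0,0,0,2,-2,6,1,0,0,0,2,-2,6,1,0,0,0,2,-2,6,-1,0,0,0,2,-2,6,-1,0,0,0,2,-2,6,-1,0,0,0,2,-2,6,-1,0,0,0,2,-2,6,-1,0,0,0,2,-2,-15,-1,0,0,0,2,-2,-50,-1,0,0,0,2,-2,-90,-1,0,0,0,40,0,-120,-1,0,0,0,90,0,-130,-1,0,0,0,140,0,-130,-1,0,0,0,190,0,-130,-1,0,0,0,230,0,-130,-1,0,0,0,250,0,-130,-1,0,0,0,250,0,-130,-1,0,0,0,250,0,-130,-1])

```text
time: 23.75
tool_pos: [0.3069, -0.0991, 0.1918]
ee_rot: [-3.141, 0.002, 3.139]
wrist_force: [0.5, 0.4, 0.2]
width: 0.094
finger_force: 0.0
```

Run:
```python
from h import *
s=snap("side");t=snap("top")
cv2.imwrite("pics/s7.png",np.vstack([cv2.resize(s["color"][100:220,240:440,::-1],(500,300)),cv2.resize(t["color"][130:220,270:420,::-1],(500,300))]))
for n,box in(("B",(450,236,472,258)),("A",(305,190,335,225))):
    k,c=blobs(t,(12,60,80),(35,255,255),box)
    if c: p,a=cen(k);print(n,p,a,onplane(t,p,.014))
```

```text
B (461.19642857142856, 246.25) 56.0 [[ 0.36177126 -0.31850094]]
A (318.61224489795916, 208.1122448979592) 98.0 [[0.45329982 0.05041567]]
```

View pics/s7.png

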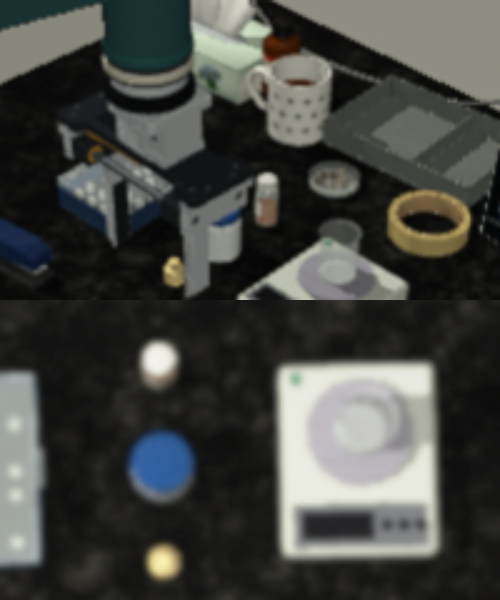

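The top crop shows the beaker base at (360,426) and the pan centre at (361,431), about 4 mm apart. The vial, jar and weight are in line and upright, and the small weight has not moved.

```bash
python3 -c "
from bench import robot
print(robot.close_job())"
```

```text
the job is handed in; nothing more can be done
None
```

The job is handed in with no verdict shown: by the last pictures the beaker is about 4 mm off the pan centre, the jar midway between balance and case, the vial behind it and the larger weight in front (each about 76 mm centre to centre from the jar), all upright, and the smaller weight has not moved.

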